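# Lock the key jaw and hold the feed lever level

## Task

On the key-cutting machine, turn the lock collar of the key jaw clockwise until its pointer lines up with the raised locked mark on the ring around it, and leave it there. Then press the spring-loaded feed lever down with the gripper's fingers until its black grip is level (horizontal), not well past it, and finish while still holding it there: do not let go. Leave the loose things on the machine and table alone.

Things in the scene. Friction and masses are not known exactly. Their poses are not given: they have to be found in the camera images.
- machine: key-cutting machine (fixed; place and yaw vary): grey base, deck 270 x 380 mm, 50 mm above the table; origin on the table under it, x to its rear (deck x -120 to 150 mm). Motor housing at the rear middle (x 50 to 150 mm, 100 mm wide, 170 mm tall). Jaw unit and lever unit stand on the deck 118 mm left and right of the middle; which is on which side varies.
- key_jaw: key jaw unit: aluminium block 112 x 112 x 45 mm on the deck with a brass key blank clamped at its rear; origin under its centre (at deck height), axes parallel to the machine's. The lock collar turns on the vertical axis through its origin.
- collar_grip (a point): point on the collar's vertical axis, 133 mm above the table, inside its upright steel bar: 70 mm long, 12 mm thick, 116 to 146 mm above the table, standing across the round collar (68 mm diameter, 98 to 116 mm above the table). Pinch the bar across its thickness and turn it about this axis. The bar lies along the line from here to collar_pointer.
- collar_pointer (a point): outer tip of the collar's small pointer nose (8 mm wide), 42 mm out from the collar's axis, in line with the bar, 102 mm above the table; it turns with the collar
- locked_mark (a point): inner end of the raised locked mark, 43 mm out from the collar's axis: a steel rib 13 mm long (radially), 8 mm wide, 9 mm tall on the flat black ring (106 mm across) that lies around the collar. Fixed; its direction varies from run to run. The collar is locked when the pointer tip stands beside this point.
- lock_collar (a joint): angle of the lock collar, rad; grows as it turns clockwise seen from above. At 0 the pointer points along the jaw unit's -y. Starts between 0 and 0.25; the locked mark lies at 1.05 to 1.5; the end stop is at 2.0, beyond the mark. Friction of 0.12 N m; it stays where it is left.
- lever_unit: feed lever unit: grey block with two upright cheeks on the deck; the block is 85 x 90 x 45 mm, the cheeks reach 105 mm above the deck; origin at deck height, axes parallel to the machine's. The lever points from the cheeks to the unit's -x (towards the robot).
- lever_pivot (a point): centre of the lever's horizontal pivot between the cheeks, 60 mm in +x of the unit's origin and 135 mm above the table. The pivot axis is the unit's y.
- lever_grip (a point): point on the centre line of the lever's black round grip (28 mm diameter, from 74 to 150 mm out from the pivot), 115 mm out from the pivot; it moves with the lever. The lever is level when this point is as high as lever_pivot.
- feed_lever (a joint): angle of the feed lever, rad: 0 at rest, where it slopes 0.45 rad upwards away from the pivot; grows as it is pressed down; level at 0.45; stop at 0.75, beyond level. A spring pushes it back up as soon as it is let go: pressing down on lever_grip takes about 2 N at the start and 8 N at level.
- brush: small cleaning brush, 130 mm long, lying on the machine's deck between the two units; origin at its underside; leave it alone
- car_key: loose key with a 24 mm round black head, 55 mm long, lying on the machine's deck between the two units; leave it alone
- padlock: brass padlock, 48 x 24 x 76 mm, standing on the table to the left; origin under its centre; leave it alone
- screwdriver: screwdriver, 190 mm long, lying on the table front left; leave it alone
- oil_bottle: small upright oil bottle, 44 mm across, 110 mm tall, on the table to the right; origin under its centre; leave it alone
- caliper: flat sliding caliper, 160 mm long, lying on the table front right; leave it alone
- mug: white mug, 76 mm across, 90 mm tall, on the table to the left; origin under its centre; leave it alone

How it is judged (in metres and radians):
On the way, in this order (a step that is already met when the one before it is completed fails the run):
1. the lock collar's pointer stands at the locked mark, with the feed lever still up (horizontal distance between collar_pointer and locked_mark below 0.0075 m and value of joint feed_lever below 0.12 rad), for 0.3 s.
2. the fingers hold the feed lever level (horizontal distance between collar_pointer and locked_mark below 0.0075 m and value of joint feed_lever between 0.37 and 0.53 rad and contact force between the fingers and feed_lever above 3 N), for 0.3 s.
At the end, for the whole second after the job is handed in: The collar's pointer tip is within 7.5 mm (horizontally) of the locked mark's inner end (about 10 degrees), and the fingers, pressing on the feed lever with more than 3 N, hold it still and level within 0.08 rad (joint 0.37 to 0.53) (all of step 2 and velocity of joint feed_lever between -0.1 and 0.1 rad/s); the arm keeps its last pose, push and grip.
It fails at once if the feed lever is pressed while the collar is not locked (value of joint feed_lever above 0.2 rad and horizontal distance between collar_pointer and locked_mark above 0.012 m).
It fails at once if the feed lever is pressed well past level (more than 0.2 rad) (value of joint feed_lever above 0.65 rad).
It fails at once if a loose thing on the machine or table is moved more than 30 mm (distance of any of brush, car_key, padlock, screwdriver, oil_bottle, caliper, mug from where it was at the start of the episode above 0.03 m).
It also fails if it takes over 48 s, if anything falls off the work surface, if the arm or the gripper's body presses on something with over 40 N, if the wrist force passes 120 N, or if a joint passes its speed limit or range.

## Robot

A 7-joint arm with a two-finger parallel gripper is mounted at the origin on the work surface. World frame = base frame: x ahead of the robot, y to its left, z up, the work surface at z = 0. Lengths are in mm, angles in rad, forces in N, time in s.
With the tool pointing down it reaches from about 400 to 925 mm from the base axis. Payload 5.6 kg.
Tool frame: the origin (TCP) lies on the centre line of the jaws, within the pads' length; the fingertips stand 25 mm ahead of it and the grasp point (between the pads) lies 6 mm ahead of it; z points along the fingers, y is the line along which they close (so a half turn about z gives the same grasp; the last joint's range is limited). The gripper opens to 85 mm and grips with 20 to 120 N. Pads are 22 mm wide; open, the fingers measure 114 mm over their backs; the gripper's body (76 mm by 85 mm) begins 54 mm behind the grasp point. The pads swing forward as they close: fully open they stand 13 mm farther back than shut.
Start: joints at [1.12, 0.468, -0.012, 1.603, 0.006, 1.071, -0.056], TCP at [257.745, -596.722, 217.69] pointing down, gripper open.
Joint ranges: [-2.53, 2.53], [-0.31, 2.02], [-1.57, 1.55], [0.28, 2.44], [-1.29, 4.43], [0.15, 1.84], [-2.92, 2.92]. Speed limits (rad/s): [2.57, 2.57, 3.14, 3.14, 3.14, 3.14, 3.14].

## Interface

Orientations are given as a unit quaternion [w, x, y, z].
In Python, from cell import get_obs, capture, camera_info, close_job gives the robot as it stands. The module is installed in compiled form; this text tells all that it offers.
- The arm moves only by the tool play_rows, never from a script. Its argument "targets" is text: rows parted by semicolons, each of 5 numbers parted by spaces: the shift along the tool's x, y, z normalised to -1 to 1, where 1 is 0.75 m, then the turn about the tool's z normalised to -1 to 1, where 1 is pi/4 rad, then the closure, from -1 (fully open) to 1 (shut). In form: x y z roll jaw; .... A call has exactly 5 rows; each row is the pose to reach, as a shift and turn from the pose commanded when the call began, along the tool's axes at that moment; what a row does not reach only later rows make up. A row lasts 1/10 s, in which the tool goes at most 50 mm and 8.59 degrees, less where a joint would pass 70% of its speed; a pose out of reach is approached as far as the arm can. A call with a number of a shift or a turn outside -1 to 1 is refused whole. A call with a gripper value outside its range is refused whole. The fingers move at their own pace and stop on an object; "grip_force" is the grip in N (left out, the last holds). Time passes only in rows, so rows that repeat a pose let the fingers close, or fill a call up. It gives the time, the measured TCP pose, the force, the opening and the grip force at its end, in the units of the state.
- get_obs(): the state, without advancing time (a new reading comes with each control period).
- capture(name): name is "scene" or "top"; returns (picture, depth): 400x640x3 uint8, blue, green, red; 400x640 float32, mm along the optical axis (not along the pixel's ray), 0 where there is no reading.
- camera_info(name): a dict with "fx", "fy", "cx", "cy" (pixels), "xyz" and "rotation" of the camera in the world. Camera axes: x right, y down, z forward; pixel columns grow to the right and rows downward; lengths in mm; the calibration is good to about 2 mm. A picture is of the moment at which its call begins. camera_info takes no time and is no camera call.
- close_job(): hands the job in; it is judged then, once.
The state is a dict: "t": time; "joint_pos": joint angles; "joint_velocities": joint speeds; "effort": joint torques, N m; "eef_pos": TCP position; "eef_rot": TCP orientation; "wrist_force": force on the tool from outside, world axes, zero at the start; "ft_torque": the same for the moment, N m; "grip_width": finger opening in mm; "grip_force": force on a finger pad.
Only numpy, scipy, OpenCV 4.12 (cv2) and the standard library are available. Lean on these libraries where they do the work, as an engineer would, in place of code of your own. Each camera call takes 0.05 s, during which the arm holds its last target. There are 200 camera calls.

## Working session

There is one attempt and no reset: what is moved stays moved. The work goes in short steps, Python scripts to look and compute and a tool call to move; the robot and the scene stay as the last step left them, time stands still between calls to the robot, and variables do not carry over. Pictures are saved under pics/ and viewed, at most 10 in all, crops included, and the job is handed in when it is done.

Besides the shell and the picture viewer there is one more tool, called as name(argument=value, ...) on one line, values as JSON. play_rows: Moves the arm, as the interface text tells. Its arguments: {"type":"object","properties":{"targets":{"type":"string"},"grip_force":{"type":"number"}},"required":["targets"]}

```bash
mkdir -p pics
cat > h.py <<'E'
import numpy as np, cv2
from cell import *
def cam(n):
    c=camera_info(n); return c,np.array(c["xyz"],float),np.array(c["rotation"],float).reshape(3,3)
def pts(n,d):
    c,p,R=cam(n); v,u=np.mgrid[0:400,0:640]
    P=np.stack([(u-c["cx"])/c["fx"]*d,(v-c["cy"])/c["fy"]*d,d],-1)
    return P@R.T+p
def ray(n,u,v,z):
    c,p,R=cam(n); r=R@np.array([(u-c["cx"])/c["fx"],(v-c["cy"])/c["fy"],1]); return p+r*(z-p[2])/r[2]
E
python3 - <<'E'
from h import *
for n in("scene","top"):
    im,d=capture(n); cv2.imwrite(f"pics/{n}0.png",im); np.savez(f"{n}0.npz",im=im,d=d); c=camera_info(n); print(n,c)
o=get_obs(); print(o)
E
```

```text
scene {'fx': 370.9752699944999, 'fy': 370.9752699944999, 'cx': 319.3842127304061, 'cy': 199.29548693178057, 'xyz': array([1001.72777247, -163.82699707, 1018.81663272]), 'rotation': array([-0.21553689,  0.78807858,  0.55443076, -0.15837467])}
top {'fx': 411.0639423418404, 'fy': 411.0639423418404, 'cx': 318.8005154987774, 'cy': 195.87523346563447, 'xyz': array([ 326.80508086,    2.37764093, 1338.70797301]), 'rotation': array([ 0.04968357, -0.69861934,  0.71149428, -0.05690744])}
{'t': 0.1, 'joint_pos': array([ 1.11999546,  0.46832678, -0.01158189,  1.60354747,  0.00594712,
        1.07141725, -0.05629844]), 'joint_velocities': array([ 0.00054377, -0.00218571,  0.00123438, -0.00044859,  0.00018875,
       -0.0003916 ,  0.00017424]), 'effort': array([ 8.27868953e-04, -5.33517694e+01,  2.10847490e-02, -2.51965249e+01,
        1.13877410e-02,  4.24186597e-03, -1.18516201e-05]), 'eef_pos': array([ 257.50927754, -596.22657468,  216.8025463 ]), 'eef_rot': array([-8.05687271e-04,  9.79294706e-01,  2.02438104e-01, -2.08351638e-04]), 'wrist_force': array([-0.11535435,  0.19650868, -0.41276635]), 'ft_torque': array([ 0.02070217,  0.04467627, -0.04632331]), 'grip_force': 0.0, 'grip_width': 85.3184108230914}
```

View pics/top0.png

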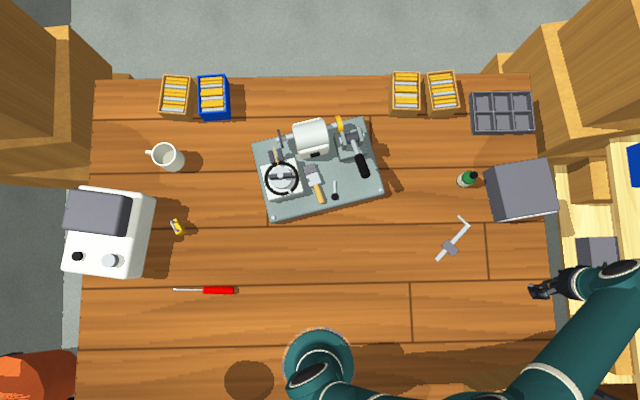

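View pics/scene0.png

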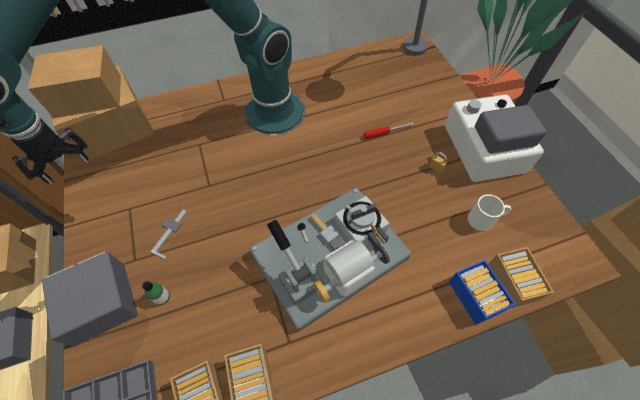

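The top view shows the jaw at about (282,178) with its black ring, the lever grip at (362,166), and the machine yawed about 15°. In the scene view the ring is at (362,218) and the grip at (279,235).

```bash
python3 - <<'E'
s=open('h.py').read()
s=s.replace('np.array(c["rotation"],float).reshape(3,3)','Rotation.from_quat(np.array(c["rotation"])[[1,2,3,0]]).as_matrix()').replace('from cell import *','from scipy.spatial.transform import Rotation\nfrom cell import *')
open('h.py','w').write(s)
E
python3 - <<'E'
from h import *
a=np.load("top0.npz");b=np.load("scene0.npz")
A=cv2.resize(a["im"][105:225,245:395],None,fx=5,fy=5,interpolation=cv2.INTER_CUBIC)
B=cv2.resize(b["im"][185:335,245:415],None,fx=4.5,fy=4,interpolation=cv2.INTER_CUBIC)
cv2.imwrite("pics/a.png",A);cv2.imwrite("pics/b.png",B)
for n,q in(("top",a),("scene",b)):
    P=pts(n,q["d"]); g=cv2.cvtColor(q["im"],cv2.COLOR_BGR2GRAY)
    m=(g<55)&(P[...,2]>80)&(P[...,2]<220)&(q["d"]>0)&(np.hypot(P[...,0]-580,P[...,1])<250)
    k,l,st,ce=cv2.connectedComponentsWithStats(m.astype(np.uint8))
    for i in range(1,k):
        if st[i,4]>25:
            p=P[l==i]; print(n,st[i],np.median(p,0).round(),p.min(0).round(),p.max(0).round())
E
```

```text
top [311 152   9   5  27] [643.  -3. 109.] [638. -15.  97.] [649.  10. 115.]
top [354 154  16  24 210] [ 585. -135.  198.] [ 552. -154.  175.] [ 623. -116.  215.]
top [279 161  20  30  96] [589.  63.  99.] [535.  51.  91.] [626. 109. 104.]
top [265 162  23  33 101] [561. 133.  99.] [523.  85.  93.] [621. 152. 107.]
scene [350 202  21   5  42] [527. 117.  97.] [521.  89.  95.] [541. 144. 100.]
scene [351 207  30  21 129] [579. 129. 128.] [560.  70.  92.] [615. 157. 146.]
scene [343 208  45  55 251] [624.  98.  99.] [529.  52.  85.] [722. 116. 140.]
scene [267 220  23  30 316] [ 592. -134.  193.] [ 556. -154.  173.] [ 625. -116.  213.]
```

View pics/a.png

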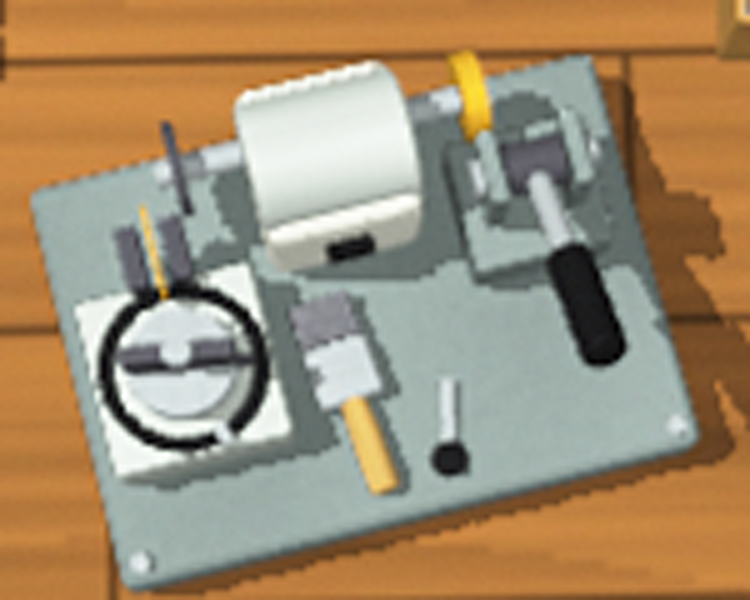

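View pics/b.png

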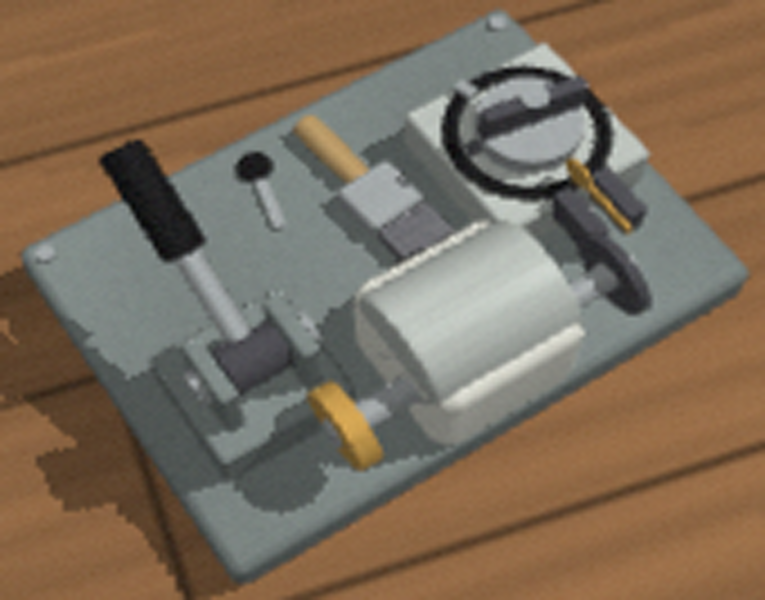

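Crop a (5x, offset 245,105) shows the ring centre near (185,368), the pointer on the right at (255,358), the locked mark at (225,432) and the grip from (570,255) to (605,355). Crop b shows the mark at (466,88) and the pointer at (476,148).

Run:
```python
from h import *
a=np.load("top0.npz");b=np.load("scene0.npz")
ua=lambda x,y:(245+(x-2)/5,105+(y-2)/5)
ub=lambda x,y:(245+(x-2)/4.5,185+(y-1.5)/4)
A=lambda x,y,z:ray("top",*ua(x,y),z)[:2]; B=lambda x,y,z:ray("scene",*ub(x,y),z)[:2]
# deck corners, rim fits
C=np.array([A(130,590,50),A(35,195,50),A(590,60,50),A(695,440,50)]);print(C.round(1))
e=[C[3]-C[0],C[2]-C[1]];yaw=[np.arctan2(v[1],v[0])+np.pi/2 for v in e]+[np.arctan2(*(v[::-1])) for v in(C[1]-C[0],C[2]-C[3])];print("yaw",yaw)
def ring(n,q,c0):
    # radial darkness: project all pixels onto z=98, dark ones within 46..58 of c0
    P=np.array([[ray(n,u,v,97)[:2] for u in range(250,400)] for v in range(150,250)])
    g=cv2.cvtColor(q["im"],cv2.COLOR_BGR2GRAY)[150:250,250:400]
    c=np.array(c0)
    for _ in range(15):
        r=np.hypot(*(P-c).transpose(2,0,1)); m=(g<60)&(r>43)&(r<57)
        p=P[m]; s=np.linalg.lstsq(np.c_[2*p,np.ones(len(p))],(p**2).sum(1),rcond=None)[0]; c=s[:2]
    return c,np.sqrt(s[2]+c@c),m.sum()
print(A(185,368,97))
for n,q in(("top",a),("scene",b)): print(n,ring(n,q,A(185,368,97)))
print("mark",A(225,432,104),B(466,88,104),"ptr",A(258,356,110),B(476,148,104))
print("bar ends top",A(120,358,146),A(255,351,146),"scene",B(482,126,146),B(588,90,146))
y=np.mean(yaw);R=np.array([[np.cos(y),-np.sin(y)],[np.sin(y),np.cos(y)]])
print("centre",C.mean(0)-R@[15,0], "jaw from deck?",[(R.T@(c-(C.mean(0)-R@[15,0]))).round(1) for c in [A(185,368,97)]])
# grip axis in 3D from top depth
for n,q in(("top",a),("scene",b)):
    P=pts(n,q["d"]);g=cv2.cvtColor(q["im"],cv2.COLOR_BGR2GRAY)
    m=(g<55)&(P[...,2]>170)&(P[...,2]<225)&(q["d"]>0)&(np.hypot(P[...,0]-585,P[...,1]+135)<60)
    p=P[m];c=p.mean(0);u=np.linalg.svd(p-c)[2][0];t=(p-c)@u
    print(n,c.round(1),u.round(3),t.min(),t.max())
```

```text
[[ 440.5  140.1]
 [ 697.1  201. ]
 [ 782.3 -160.9]
 [ 529.5 -218.9]]
yaw [np.float64(0.2430978748629562), np.float64(0.23106124007976026), np.float64(0.2331468822238691), np.float64(0.22565698592972752)]
[572.42406238 101.1314979 ]Traceback (most recent call last):
  File "<stdin>", line 19, in <module>
  File "<stdin>", line 11, in ring
  File "h.py", line 11, in ray
    c,p,R=cam(n); r=R@np.array([(u-c["cx"])/c["fx"],(v-c["cy"])/c["fy"],1]); return p+r*(z-p[2])/r[2]
          ~~~^^^
  File "h.py", line 5, in cam
    c=camera_info(n); return c,np.array(c["xyz"],float),Rotation.from_quat(np.array(c["rotation"])[[1,2,3,0]]).as_matrix()
ValueError: time passes only in moves, steps and waits
```

```bash
sed -i 's/^def cam/from functools import lru_cache\n@lru_cache\ndef cam/' h.py
python3 - <<'E'
from h import *
a=np.load("top0.npz");b=np.load("scene0.npz")
ua=lambda x,y:(245+(x-2)/5,105+(y-2)/5)
ub=lambda x,y:(245+(x-2)/4.5,185+(y-1.5)/4)
A=lambda x,y,z:ray("top",*ua(x,y),z)[:2]; B=lambda x,y,z:ray("scene",*ub(x,y),z)[:2]
C=np.array([A(130,590,50),A(35,195,50),A(590,60,50),A(695,440,50)])
def ring(n,q,c0):
    P=np.array([[ray(n,u,v,97)[:2] for u in range(250,400)] for v in range(150,250)])
    g=cv2.cvtColor(q["im"],cv2.COLOR_BGR2GRAY)[150:250,250:400]
    c=np.array(c0)
    for _ in range(15):
        r=np.hypot(*(P-c).transpose(2,0,1)); m=(g<60)&(r>43)&(r<57)
        p=P[m]; s=np.linalg.lstsq(np.c_[2*p,np.ones(len(p))],(p**2).sum(1),rcond=None)[0]; c=s[:2]
    return c,np.sqrt(s[2]+c@c),m.sum()
for n,q in(("top",a),("scene",b)): print(n,ring(n,q,A(185,368,97)))
print("mark",A(225,432,104),B(466,88,104),"ptr",A(258,356,106),B(476,148,104))
print("bar ends top",A(120,358,146),A(255,351,146),"scene",B(482,126,146),B(588,90,146))
y=0.233;R=np.array([[np.cos(y),-np.sin(y)],[np.sin(y),np.cos(y)]])
o=C.mean(0)-R@[15,0]; print("origin",o,"jaw local",R.T@(A(185,368,97)-o))
for n,q in(("top",a),("scene",b)):
    P=pts(n,q["d"]);g=cv2.cvtColor(q["im"],cv2.COLOR_BGR2GRAY)
    m=(g<55)&(P[...,2]>170)&(P[...,2]<225)&(q["d"]>0)&(np.hypot(P[...,0]-585,P[...,1]+135)<60)
    p=P[m];c=p.mean(0);u=np.linalg.svd(p-c)[2][0];t=(p-c)@u
    print(n,c.round(1),u.round(3),t.min(),t.max())
E
```

```text
top (array([573.42779018, 102.01899921]), np.float64(48.4066825430175), np.int64(208))
scene (array([572.77036587, 104.54890996]), np.float64(48.32398428533312), np.int64(253))
mark [530.97506279  76.47289447] [530.82888671  79.95329386] ptr [577.34227134  55.81913472] [577.49371443  67.86501391]
bar ends top [569.40539612 135.56012923] [572.25589353  55.82578282] scene [582.84198343  66.78091699] [578.8802284  137.09515803]
origin [597.77055135 -13.12120064] jaw local [  1.71908338 117.01781223]
top [ 585.6 -135.1  197.1] [-0.906 -0.243  0.346] -42.06930373482416 33.459548064109214
scene [ 592.3 -134.4  193.4] [ 0.876  0.212 -0.433] -36.35027473755304 36.64076352713004
```

```bash
cat > go.py <<'E'
import sys; from h import *
def go(p,yaw=None,q=True):
    o=get_obs(); e=np.array(o["eef_pos"]); R=Rotation.from_quat(np.array(o["eef_rot"])[[1,2,3,0]]).as_matrix()
    yc=np.arctan2(R[1,1],R[0,1]); s=R.T@(np.array(p)-e)/750
    r=0 if yaw is None else -((yaw-yc+np.pi)%(2*np.pi)-np.pi)/(np.pi/4)
    print("t",round(o["t"],2),"at",e.round(1),"yaw",round(yc,3),"z",R[:,2].round(3),"F",o["wrist_force"].round(1),"w",round(o["grip_width"],1)); print("shift",s.round(4),"roll",round(r,3))
a=[float(v) for v in sys.argv[1:]]; go(a[:3],a[3] if len(a)>3 else None)
E
python3 go.py 390 -300 330 0.05;python3 go.py 573 103 330 0.05
```

```text
t 0.1 at [ 257.5 -596.2  216.8] yaw -1.163 z [-0.001  0.001 -1.   ] F [-0.1  0.2 -0.4] w 85.3
shift [ 0.3188 -0.2928 -0.1505] roll -1.545
t 0.1 at [ 257.5 -596.2  216.8] yaw -1.163 z [-0.001  0.001 -1.   ] F [-0.1  0.2 -0.4] w 85.3
shift [ 0.7558 -0.6894 -0.1498] roll -1.545
```

play_rows(targets="0.32 -0.29 -0.15 -1 -1;0.32 -0.29 -0.15 -1 -1;0.32 -0.29 -0.15 -1 -1;0.32 -0.29 -0.15 -1 -1;0.32 -0.29 -0.15 -1 -1")

```text
t: 0.6
eef_pos: [355.8, -379.7, 300.0]
eef_rot: [-0.0, 0.835, 0.55, -0.0]
wrist_force: [0.8, -0.1, 0.3]
grip_width: 85.4
grip_force: 0.0
```

```bash
python3 go.py 573 103 330 0.05
```

```text
t 0.6 at [ 355.8 -379.7  300. ] yaw -0.407 z [-0.001  0.    -1.   ] F [ 0.8 -0.1  0.3] w 85.4
shift [ 0.7057  0.0111 -0.04  ] roll -0.582
```

play_rows(targets="0.7 0.01 -0.04 -0.58 -1;0.7 0.01 -0.04 -0.58 -1;0.7 0.01 -0.04 -0.58 -1;0.7 0.01 -0.04 -0.58 -1;0.7 0.01 -0.04 -0.58 -1")

```text
t: 1.1
eef_pos: [459.1, -152.8, 314.0]
eef_rot: [0.0, 0.692, 0.722, -0.0]
wrist_force: [1.0, -0.3, -0.3]
grip_width: 85.6
grip_force: 0.0
```

```bash
python3 go.py 573 103 320 0.05
```

```text
t 1.1 at [ 459.1 -152.8  314. ] yaw 0.042 z [-0. -0. -1.] F [ 1.  -0.3 -0.3] w 85.6
shift [ 0.3343  0.1661 -0.0081] roll -0.01
```

play_rows(targets="0.334 0.166 -0.008 0 -1;0.334 0.166 -0.008 0 -1;0.334 0.166 -0.008 0 -1;0.334 0.166 -0.008 0 -1;0.334 0.166 -0.008 0 -1")

```text
t: 1.6
eef_pos: [560.9, 75.3, 319.1]
eef_rot: [0.0, 0.692, 0.722, -0.0]
wrist_force: [-0.4, -1.3, -0.4]
grip_width: 85.4
grip_force: 0.0
```

```bash
python3 go.py 573 103 200 0.05; python3 go.py 573 103 146 0.05
```

```text
t 1.6 at [560.9  75.3 319.1] yaw 0.042 z [-0. -0. -1.] F [-0.4 -1.3 -0.4] w 85.4
shift [0.0363 0.0177 0.1588] roll -0.01
t 1.6 at [560.9  75.3 319.1] yaw 0.042 z [-0. -0. -1.] F [-0.4 -1.3 -0.4] w 85.4
shift [0.0363 0.0177 0.2308] roll -0.01
```

play_rows(targets="0.037 0.017 0.07 0 -1;0.037 0.017 0.12 0 -1;0.037 0.017 0.145 0 -1;0.037 0.017 0.145 0 -1;0.037 0.017 0.145 0 -1")

```text
t: 2.1
eef_pos: [572.4, 102.0, 211.0]
eef_rot: [-0.0, 0.692, 0.722, 0.0]
wrist_force: [0.6, -0.2, 1.0]
grip_width: 85.6
grip_force: 0.0
```

```bash
python3 go.py 573 103 146 0.05
python3 - <<'E'
from h import *
im,d=capture("scene");cv2.imwrite("pics/c.png",cv2.resize(im[120:280,270:470],None,fx=4,fy=3.75,interpolation=cv2.INTER_CUBIC))
E
```

```text
t 2.1 at [572.4 102.  211. ] yaw 0.042 z [ 0.  0. -1.] F [ 0.6 -0.2  1. ] w 85.6
shift [0.0012 0.0008 0.0866] roll -0.01
```

View pics/c.png

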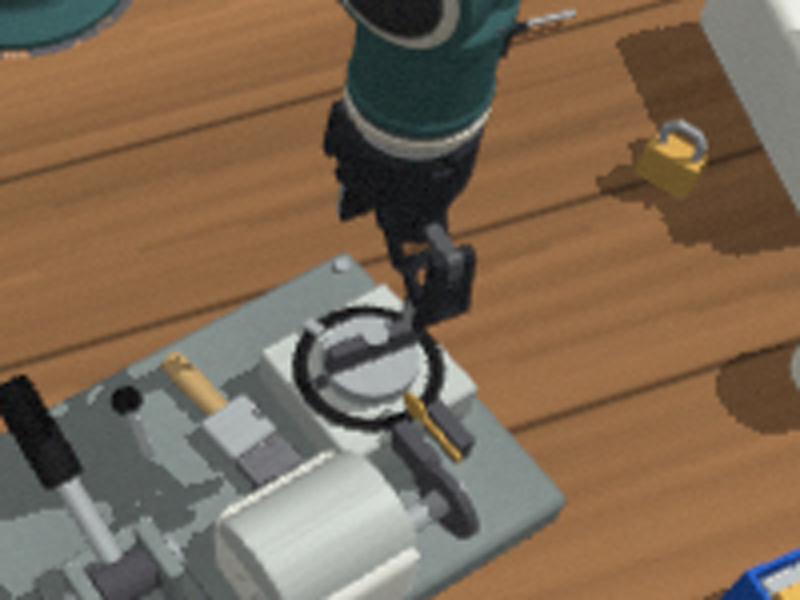

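The gripper at about (430,280) in the crop straddles the bar, which runs from (330,352) to (415,320), so I can descend.

play_rows(targets="0.001 0.001 0.04 -0.01 -1;0.001 0.001 0.07 -0.01 -1;0.001 0.001 0.086 -0.01 -1;0.001 0.001 0.086 -0.01 -1;0.001 0.001 0.086 -0.01 -1")

```text
t: 2.65
eef_pos: [573.8, 103.0, 147.5]
eef_rot: [0.001, 0.689, 0.725, 0.001]
wrist_force: [-0.7, 0.8, -0.2]
grip_width: 85.2
grip_force: 0.0
```

play_rows(targets="0 0 0 0 0.6;0 0 0 0 1;0 0 0 0 1;0 0 0 0 1;0 0 0 0 1", grip_force=25)

```text
t: 3.15
eef_pos: [572.9, 102.8, 146.2]
eef_rot: [0.0, 0.689, 0.725, 0.0]
wrist_force: [1.0, 0.9, -0.2]
grip_width: 12.4
grip_force: 0.0
```

```bash
python3 go.py 573 103 146 0.05
```

```text
t 3.15 at [572.9 102.8 146.2] yaw 0.05 z [ 0. -0. -1.] F [ 1.   0.9 -0.2] w 12.4
shift [0.0003 0.0001 0.0002] roll 0.0
```

play_rows(targets="0 0 0 0 1;0 0 0 0 1;0 0 0 0.12 1;0 0 0 0.24 1;0 0 0 0.36 1", grip_force=40)

```text
t: 3.65
eef_pos: [572.9, 102.8, 146.0]
eef_rot: [-0.0, 0.786, 0.619, -0.0]
wrist_force: [-0.0, -0.8, 0.0]
grip_width: 0.1
grip_force: 0.0
```

```bash
python3 go.py 573 103 146 0.05; python3 -c "
from h import *
print(get_obs()['grip_force'],get_obs()['ft_torque'])"
```

```text
t 3.65 at [572.9 102.8 146. ] yaw -0.236 z [-0.  0. -1.] F [-0.  -0.8  0. ] w 0.1
shift [ 0.0003  0.0001 -0.    ] roll -0.365
0.0 [ 0.02652827  0.01980193 -0.06293373]
```

Run:
```python
from h import *
a,da=capture("top");b,d=capture("scene")
A=cv2.resize(a[130:210,240:320],None,fx=5,fy=5,interpolation=cv2.INTER_CUBIC)
B=cv2.resize(b[180:260,320:400],None,fx=5,fy=5,interpolation=cv2.INTER_CUBIC)
cv2.imwrite("pics/d.png",np.hstack([A,B]))
```

```text
(no output)
```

View pics/d.png

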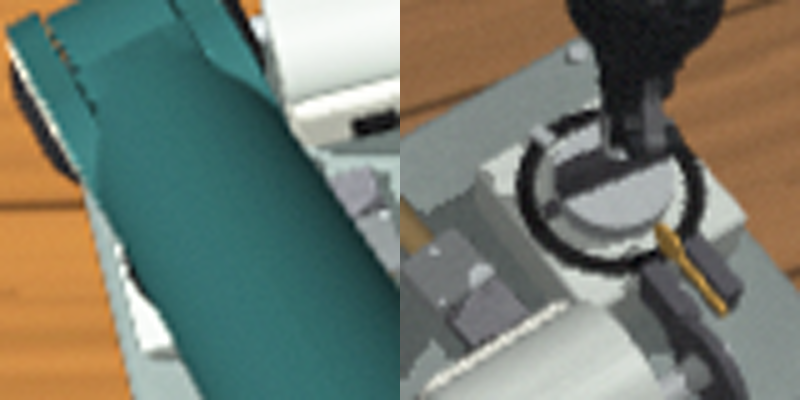

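The right half shows the closed fingertips at about (620,150), just above the bar's middle, so they closed above it. I'll check the bar's height profile.

Run:
```python
from h import *
for n in("top","scene"):
    q=np.load(n+"0.npz");P=pts(n,q["d"]).reshape(-1,3)
    m=np.hypot(P[:,0]-573,P[:,1]-103)<60;p=P[m]
    for y in range(62,146,6):
        s=p[(abs(p[:,1]-y)<3.5)&(abs(p[:,0]-575)<14)]
        print(n,y,np.sort(s[:,2])[-6:].round())
b,d=capture("scene");P=pts("scene",d)
g=P[180:215,430-320+320-120:1] if 0 else P[200:222:2,436:460:1]
uu=[(u,v) for v in(204,207,209,211,213,215) for u in(440,443,446,449)]
uu=[(320+x/5,180+y/5) for y in(100,120,140,150,160) for x in(205,215,225,240,255)]
for u,v in uu: print(round(u),round(v),P[int(round(v)),int(round(u))].round())
```

```text
top 62 [102. 102. 103. 105. 108. 109.]
top 68 [119. 119. 136. 145. 145. 148.]
top 74 [147. 147. 147. 148. 148. 148.]
top 80 [146. 147. 147. 147. 147. 150.]
top 86 [144. 146. 147. 148. 148. 149.]
top 92 [146. 146. 147. 148. 149. 153.]
top 98 [148. 148. 148. 148. 150. 153.]
top 104 [150. 150. 150. 151. 151. 152.]
top 110 [148. 149. 149. 149. 150. 152.]
top 116 [147. 147. 148. 149. 149. 151.]
top 122 [147. 147. 148. 148. 149. 151.]
top 128 [147. 148. 148. 149. 150. 150.]
top 134 [146. 146. 147. 148. 148. 150.]
top 140 [ 97.  98. 100. 143. 143. 148.]
scene 62 [101. 101. 102. 103. 103. 105.]
scene 68 [130. 132. 137. 137. 140. 145.]
scene 74 [144. 145. 145. 146. 146. 147.]
scene 80 [144. 144. 145. 145. 147. 148.]
scene 86 [145. 145. 145. 145. 146. 147.]
scene 92 [145. 146. 147. 148. 148. 148.]
scene 98 [147. 148. 149. 150. 150. 151.]
scene 104 [148. 148. 148. 149. 150. 150.]
scene 110 [148. 148. 148. 148. 148. 150.]
scene 116 [146. 146. 146. 147. 147. 147.]
scene 122 [144. 144. 144. 146. 146. 146.]
scene 128 [144. 144. 144. 146. 146. 147.]
scene 134 [145. 145. 145. 146. 146. 146.]
scene 140 [133. 140. 141. 144. 145. 146.]
361 200 [585.  86. 222.]
363 200 [587.  90. 223.]
365 200 [583.  99. 212.]
368 200 [613.  88. 266.]
371 200 [613.  96. 260.]
361 204 [577.  93. 185.]
363 204 [598.  86. 223.]
365 204 [612.  82. 248.]
368 204 [615.  89. 249.]
371 204 [622.  93. 257.]
361 208 [577.  94. 165.]
363 208 [604.  84. 215.]
365 208 [622.  78. 247.]
368 208 [627.  83. 252.]
371 208 [630.  90. 253.]
361 210 [574.  98. 146.]
363 210 [577. 102. 148.]
365 210 [622.  79. 237.]
368 210 [630.  83. 248.]
371 210 [633.  89. 249.]
361 212 [580.  95. 147.]
363 212 [579. 102. 140.]
365 212 [578. 109. 135.]
368 212 [579. 117. 131.]
371 212 [577. 128. 121.]
```

Run:
```python
from h import *
c,p,R=cam("scene")
def proj(P): q=R.T@(np.array(P,float)-p); return (c["fx"]*q[0]/q[2]+c["cx"],c["fy"]*q[1]/q[2]+c["cy"])
cc=lambda u:((u[0]-270)*4,(u[1]-120)*3.75)
for x in(528,618):
  for z in(199,225): print("c",x,z,np.round(cc(proj((x,102,z)))))
dd=lambda u:((u[0]-320)*5+400,(u[1]-180)*5)
for z in(121,146,160,180): print("d",z,np.round(dd(proj((573,103,z)))))
for y in(92,114): print("d pad edge",np.round(dd(proj((577,y,121)))),np.round(dd(proj((577,y,160)))))
o=get_obs();print(o["eef_pos"],o["grip_width"],o["wrist_force"],o["joint_pos"])
b,d=capture("scene");P=pts("scene",d)
h=P.reshape(-1,3);m=(np.hypot(h[:,0]-573,h[:,1]-103)<25)&(h[:,2]>152)&(h[:,2]<215)
for z in range(152,214,6):
    s=h[m&(abs(h[:,2]-z)<3)]; print(z,len(s),s.mean(0).round() if len(s) else "")
cv2.imwrite("pics/e.png",cv2.resize(b[175:235,335:395],None,fx=10,fy=10,interpolation=cv2.INTER_CUBIC))
```

```text
c 528 199 [350. 245.]
c 528 225 [353. 224.]
c 618 199 [405. 350.]
c 618 225 [410. 331.]
d 121 [610. 168.]
d 146 [614. 145.]
d 160 [616. 132.]
d 180 [620. 113.]
d pad edge [594. 180.] [600. 145.]
d pad edge [631. 168.] [638. 133.]
[572.86142328 102.879977   146.08463766] -0.12300248506275706 [ 0.06582965  0.16199606 -0.09052788] [ 0.15883152  0.49910904 -0.51239368  1.80852334  0.30168317  0.91199606
 -0.71839164]
152 0 
158 0 
164 2 [577.  93. 165.]
170 4 [578.  93. 171.]
176 5 [580.  93. 175.]
182 4 [574.  92. 183.]
188 2 [573.  92. 188.]
194 2 [567.  93. 192.]
200 4 [582.  91. 201.]
206 2 [582.  91. 207.]
212 17 [588.  95. 213.]
```

View pics/e.png

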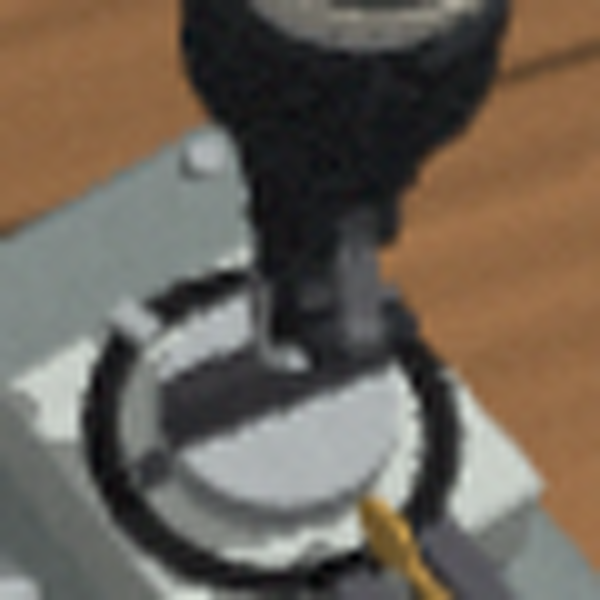

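The pictures put the tips at about z=148 with TCP at 146, so they are roughly 25 mm shorter than expected. I'll reopen, turn back and go lower.

play_rows(targets="0 0 0 -0.12 -1;0 0 0 -0.24 -1;0 0 0 -0.36 -1;0 0 0 -0.36 -1;0 0 0 -0.36 -1")

```text
t: 4.35
eef_pos: [572.9, 102.7, 146.0]
eef_rot: [-0.0, 0.69, 0.724, 0.0]
wrist_force: [-0.6, 0.2, -0.4]
grip_width: 72.4
grip_force: 0.0
```

play_rows(targets="0 0 0 0 -1;0 0 0.01 0 -1;0 0 0.02 0 -1;0 0 0.03 0 -1;0 0 0.034 0 -1")

```text
t: 4.85
eef_pos: [572.1, 102.6, 119.1]
eef_rot: [-0.001, 0.689, 0.725, -0.001]
wrist_force: [0.1, -0.3, -0.8]
grip_width: 85.7
grip_force: 0.0
```

play_rows(targets="0 0 0 0 1;0 0 0 0 1;0 0 0 0 1;0 0 0 0 1;0 0 0 0 1", grip_force=30)

```text
t: 5.35
eef_pos: [573.0, 102.8, 120.8]
eef_rot: [0.0, 0.689, 0.725, 0.0]
wrist_force: [0.5, 0.4, -0.4]
grip_width: 12.3
grip_force: 0.6
```

play_rows(targets="0 0 0 0 1;0 0 0 0 1;0 0 0 0 1;0 0 0 0 1;0 0 0 0 1")

```text
t: 5.85
eef_pos: [573.0, 102.8, 120.9]
eef_rot: [0.0, 0.689, 0.725, -0.0]
wrist_force: [-2.7, -0.3, 5.8]
grip_width: 10.9
grip_force: 31.8
```

play_rows(targets="0 0 0 0.12 1;0 0 0 0.26 1;0 0 0 0.4 1;0 0 0 0.54 1;0 0 0 0.68 1", grip_force=45)

```text
t: 6.35
eef_pos: [572.2, 102.9, 120.9]
eef_rot: [-0.0, 0.857, 0.515, -0.001]
wrist_force: [-4.5, -0.3, 6.5]
grip_width: 10.4
grip_force: 48.5
```

play_rows(targets="0 0 0 0.14 1;0 0 0 0.28 1;0 0 0 0.42 1;0 0 0 0.54 1;0 0 0 0.66 1")

```text
t: 6.85
eef_pos: [571.6, 103.4, 120.9]
eef_rot: [-0.0, 0.96, 0.279, -0.001]
wrist_force: [-5.6, 0.3, 8.0]
grip_width: 10.2
grip_force: 48.6
```

```bash
python3 go.py 573 103 121 -1.04
python3 - <<'E'
from h import *
b,d=capture("scene");cv2.imwrite("pics/f.png",cv2.resize(b[180:240,325:405],None,fx=9,fy=9,interpolation=cv2.INTER_CUBIC))
E
```

```text
t 6.85 at [571.6 103.4 120.9] yaw -1.005 z [-0.002 -0.    -1.   ] F [-5.6  0.3  8. ] w 10.2
shift [ 0.0013  0.0015 -0.0001] roll 0.045
```

View pics/f.png

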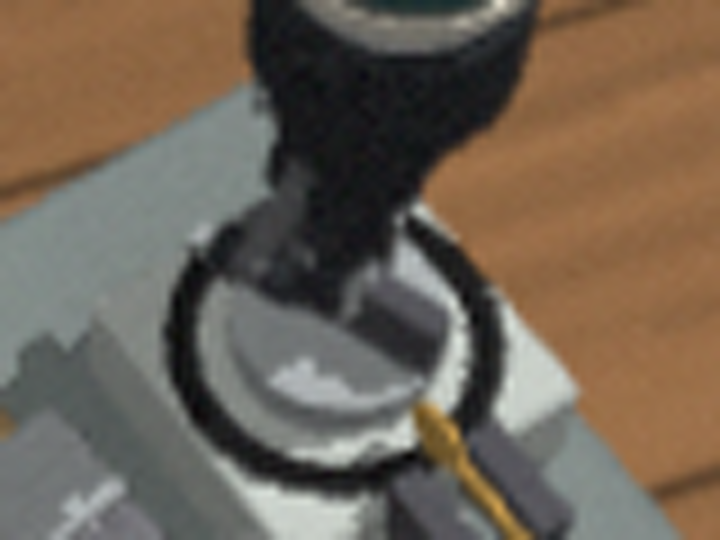

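The scene shows the collar turned, with the bar running towards the mark at (200,235), though the pointer is hidden. I'll add the last 0.03 rad, release, rise and check.

play_rows(targets="0 0 0 0.04 1;0 0 0 0.04 1;0 0 0 0.04 1;0 0 0 0.04 -1;0 0 0 0.04 -1")

```text
t: 7.4
eef_pos: [573.0, 102.7, 120.3]
eef_rot: [0.0, 0.964, 0.265, 0.0]
wrist_force: [-0.0, -0.1, 0.4]
grip_width: 38.9
grip_force: 0.0
```

play_rows(targets="0 0 0 0 -1;0 0 0 0 -1;0 0 0 0 -1;0 0 0 0 -1;0 0 -0.03 0 -1")

```text
t: 7.9
eef_pos: [570.7, 102.1, 140.6]
eef_rot: [-0.0, 0.964, 0.265, -0.003]
wrist_force: [1.2, 0.3, 0.3]
grip_width: 85.3
grip_force: 0.0
```

play_rows(targets="0 0 -0.06 0 -1;0 0 -0.12 0 -1;0 0 -0.18 0 -1;0 0 -0.24 0 -1;0 0 -0.27 0 -1")

```text
t: 8.4
eef_pos: [574.1, 103.3, 350.3]
eef_rot: [0.0, 0.964, 0.265, 0.003]
wrist_force: [-0.0, 0.1, -0.7]
grip_width: 85.2
grip_force: 0.0
```

```bash
python3 go.py 573 103 121 -1.04
python3 - <<'E'
from h import *
b,d=capture("scene");np.savez("s2.npz",im=b,d=d);cv2.imwrite("pics/g.png",cv2.resize(b[180:240,325:405],None,fx=9,fy=9,interpolation=cv2.INTER_CUBIC))
E
```

```text
t 8.4 at [574.1 103.3 350.3] yaw -1.033 z [ 0.006  0.001 -1.   ] F [-0.   0.1 -0.7] w 85.2
shift [-0.0034 -0.0011  0.3058] roll 0.008
```

View pics/g.png

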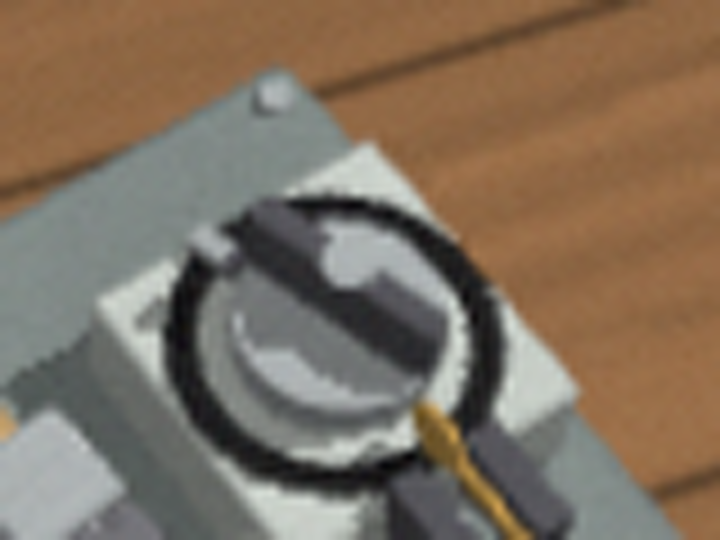

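The pointer at (235,258) meets the mark at (212,245). I'll confirm numerically with the bar's depth points, and plan the lever.

```bash
python3 - <<'E'
from h import *
q=np.load("s2.npz");P=pts("scene",q["d"]).reshape(-1,3)
m=(np.hypot(P[:,0]-573,P[:,1]-103)<42)&(P[:,2]>135)&(P[:,2]<147)
p=P[m][:,:2];c=p.mean(0);u=np.linalg.svd(p-c)[2][0];print(len(p),c,np.arctan2(u[1],u[0]),np.arctan2(-u[1],-u[0]))
f=lambda x,y,z:ray("scene",325+(x-4)/9,180+(y-4)/9,z)[:2]
C=np.array([573.1,103.3])
for n,v in(("mark",f(212,245,105)),("ptr",f(235,258,104))): print(n,v,np.linalg.norm(v-C),np.arctan2(*(v-C)[::-1]))
y=.233;R=np.array([[np.cos(y),-np.sin(y)],[np.sin(y),np.cos(y)]])
L=C+R@[0,-236];pv=L+R@[60,0];print("unit",L,"pivot",pv,"grip rest",pv-R@[115*np.cos(.45),0],135+115*np.sin(.45),"grip level",pv-R@[115,0])
E
python3 go.py 573 -134 300 -1.338
```

```text
122 [575.82185684 104.27617064] 0.5483919027228374 -2.5932007508669557
mark [531.8078495   79.50057223] 47.659778167118645 -2.61873173720923
ptr [538.14169995  84.81103816] 39.5464847036191 -2.6551040338712077
unit [ 627.59180822 -126.32282734] pivot [ 685.97049313 -112.4689778 ] grip rest [ 585.21723426 -136.37874027] 185.02103642279147 grip level [ 574.07801371 -139.02218943]
t 8.45 at [575.2 103.6 352.8] yaw -1.034 z [ 0.01   0.002 -1.   ] F [0.8 0.9 2.5] w 85.3
shift [-0.1653  0.2704  0.0699] roll 0.388
```

```bash
python3 go.py 574 -139 260 -1.338
```

```text
t 8.45 at [575.2 103.6 352.8] yaw -1.034 z [ 0.01   0.002 -1.   ] F [0.8 0.9 2.5] w 85.3
shift [-0.1681  0.2766  0.1232] roll 0.388
```

play_rows(targets="-0.168 0.276 0 0.39 1;-0.168 0.276 0 0.39 1;-0.168 0.276 0 0.39 1;-0.168 0.276 0 0.39 1;-0.168 0.276 0 0.39 1", grip_force=40)

```text
t: 8.95
eef_pos: [569.9, -142.6, 345.4]
eef_rot: [0.0, 0.993, 0.114, -0.0]
wrist_force: [1.1, 0.2, -1.0]
grip_width: 12.1
grip_force: 0.0
```

play_rows(targets="0 0 0.05 0 1;0 0 0.08 0 1;0 0 0.11 0 1;0 0 0.11 0 1;0 0 0.11 0 1")

```text
t: 9.45
eef_pos: [570.7, -139.5, 263.2]
eef_rot: [-0.0, 0.993, 0.115, -0.0]
wrist_force: [0.2, -0.7, -1.0]
grip_width: 0.3
grip_force: 0.0
```

```bash
python3 go.py 574 -139 230 -1.338
```

```text
t 9.45 at [ 570.7 -139.5  263.2] yaw -1.34 z [-0.  0. -1.] F [ 0.2 -0.7 -1. ] w 0.3
shift [0.0045 0.0004 0.0443] roll -0.002
```

play_rows(targets="0.0045 0 0.012 0 1;0.0045 0 0.024 0 1;0.0045 0 0.036 0 1;0.0045 0 0.044 0 1;0.0045 0 0.044 0 1")

```text
t: 9.95
eef_pos: [573.2, -138.6, 228.8]
eef_rot: [-0.0, 0.993, 0.115, -0.001]
wrist_force: [-0.3, -0.2, -0.1]
grip_width: -0.3
grip_force: 0.0
```

play_rows(targets="0 0 0.006 0 1;0 0 0.013 0 1;0 0 0.02 0 1;0 0 0.02 0 1;0 0 0.02 0 1")

```text
t: 10.45
eef_pos: [573.8, -138.7, 215.0]
eef_rot: [-0.0, 0.993, 0.115, -0.0]
wrist_force: [-0.4, 0.7, -0.5]
grip_width: -0.2
grip_force: 0.0
```

play_rows(targets="0 0 0.006 0 1;0 0 0.012 0 1;0 0 0.012 0 1;0 0 0.012 0 1;0 0 0.012 0 1")

```text
t: 10.95
eef_pos: [574.0, -138.8, 206.2]
eef_rot: [0.0, 0.993, 0.115, 0.0]
wrist_force: [0.3, 0.5, 0.1]
grip_width: 0.2
grip_force: 0.0
```

play_rows(targets="0 0 0.006 0 1;0 0 0.012 0 1;0 0 0.012 0 1;0 0 0.012 0 1;0 0 0.012 0 1")

```text
t: 11.45
eef_pos: [573.8, -138.7, 197.0]
eef_rot: [-0.0, 0.993, 0.115, -0.0]
wrist_force: [0.6, -0.4, -0.3]
grip_width: -0.0
grip_force: 0.0
```

```bash
cat > lev.py <<'E'
from h import *
b,d=capture("scene");P=pts("scene",d).reshape(-1,3)
y=.233;R=np.array([[np.cos(y),-np.sin(y)],[np.sin(y),np.cos(y)]])
q=(P[:,:2]-[686,-112.5])@R; r=-q[:,0];s=q[:,1];z=P[:,2]
m=(d.ravel()>0)&(abs(s)<16)&(z>100)
for a in range(60,160,8):
    k=m&(abs(r-a)<4); print(a,k.sum(),np.sort(z[k])[::max(1,k.sum()//6)].round())
k=m&(r>20)&(r<100)&(abs(s)<8)&(z<215); print(get_obs()["t"],get_obs()["wrist_force"].round(1))
E
python3 lev.py
```

```text
60 36 [164. 168. 171. 174. 179. 519.]
68 134 [168. 179. 506. 521. 529. 534. 548.]
76 680 [171. 367. 415. 459. 511. 535. 553.]
84 537 [174. 383. 426. 457. 485. 548. 557.]
92 213 [182. 195. 485. 553. 556. 558. 561.]
100 254 [183. 220. 266. 292. 559. 561. 564.]
108 201 [189. 204. 234. 259. 562. 563. 564.]
116 108 [191. 258. 563. 564. 564. 564.]
124 164 [195. 563. 564. 575. 577. 579. 584.]
132 170 [201. 562. 576. 580. 583. 585. 589.]
140 115 [560. 581. 584. 587. 589. 590. 594.]
148 116 [578. 584. 587. 591. 593. 595. 599.]
156 115 [584. 587. 591. 595. 598. 600. 606.]
11.5 [ 0.4 -0.2  0.2]
```

play_rows(targets="0 0 0.004 0 1;0 0 0.008 0 1;0 0 0.008 0 1;0 0 0.008 0 1;0 0 0.008 0 1")

```text
t: 12.0
eef_pos: [574.1, -138.8, 191.3]
eef_rot: [0.0, 0.993, 0.115, 0.0]
wrist_force: [-0.2, 0.3, 2.9]
grip_width: -0.3
grip_force: 1.2
```

play_rows(targets="0 0 0.004 0 1;0 0 0.008 0 1;0 0 0.008 0 1;0 0 0.008 0 1;0 0 0.008 0 1")

```text
t: 12.5
eef_pos: [573.9, -138.8, 185.1]
eef_rot: [0.0, 0.993, 0.115, 0.0]
wrist_force: [-0.3, 0.0, 3.9]
grip_width: -0.1
grip_force: 1.5
```

play_rows(targets="0 0 0.004 0 1;0 0 0.008 0 1;0 0 0.008 0 1;0 0 0.008 0 1;0 0 0.008 0 1")

```text
t: 13.0
eef_pos: [573.9, -138.8, 179.1]
eef_rot: [0.0, 0.993, 0.115, 0.0]
wrist_force: [-0.7, 0.7, 3.9]
grip_width: 0.0
grip_force: 1.8
```

```bash
python3 lev.py
```

```text
60 28 [156. 161. 163. 163. 166. 166. 509.]
68 124 [156. 169. 492. 503. 511. 517. 527.]
76 645 [164. 351. 399. 440. 490. 516. 535.]
84 501 [165. 365. 407. 441. 467. 530. 540.]
92 193 [165. 182. 466. 535. 538. 540. 544.]
100 251 [170. 201. 246. 274. 540. 543. 546.]
108 179 [176. 200. 218. 265. 544. 545. 546.]
116 116 [175. 247. 545. 546. 547. 559. 562.]
124 167 [177. 545. 546. 558. 561. 563. 567.]
132 149 [182. 546. 561. 564. 567. 569. 572.]
140 113 [544. 565. 568. 571. 573. 575. 578.]
148 119 [562. 568. 572. 576. 578. 580. 583.]
156 113 [567. 572. 576. 581. 583. 585. 588.]
13.05 [-0.8 -0.1  4.2]
```

play_rows(targets="0 0 0.007 0 1;0 0 0.014 0 1;0 0 0.021 0 1;0 0 0.021 0 1;0 0 0.021 0 1")

```text
t: 13.55
eef_pos: [573.7, -138.9, 163.5]
eef_rot: [0.0, 0.993, 0.115, -0.0]
wrist_force: [-2.3, 0.4, 4.5]
grip_width: -0.2
grip_force: 2.6
```

play_rows(targets="0 0 0.007 0 1;0 0 0.014 0 1;0 0 0.021 0 1;0 0 0.021 0 1;0 0 0.021 0 1")

```text
t: 14.05
eef_pos: [573.4, -139.1, 147.9]
eef_rot: [0.0, 0.993, 0.115, -0.001]
wrist_force: [-2.3, -0.3, 7.8]
grip_width: -0.1
grip_force: 3.5
```

```bash
python3 lev.py
python3 - <<'E'
from h import *
b,d=capture("scene");cv2.imwrite("pics/k.png",cv2.resize(b[190:300,250:390],None,fx=5.5,fy=5.4,interpolation=cv2.INTER_CUBIC))
E
```

```text
60 23 [139. 146. 146. 147. 149. 149. 151. 475.]
68 92 [142. 150. 467. 475. 481. 487. 499.]
76 555 [135. 313. 365. 410. 462. 486. 503.]
84 474 [146. 334. 379. 409. 436. 499.]
92 174 [147. 159. 436. 504. 507. 509.]
100 201 [143. 182. 229. 245. 510. 512. 514.]
108 183 [148. 169. 187. 214. 513. 514. 516.]
116 139 [148. 513. 514. 515. 527. 529. 534.]
124 161 [150. 514. 521. 530. 533. 535. 539.]
132 128 [154. 531. 535. 538. 540. 542. 546.]
140 117 [532. 537. 541. 544. 546. 548. 553.]
148 118 [533. 541. 546. 549. 552. 555. 559.]
156 113 [537. 546. 551. 555. 558. 561. 564.]
14.1 [-2.1 -1.   7.1]
```

View pics/k.png

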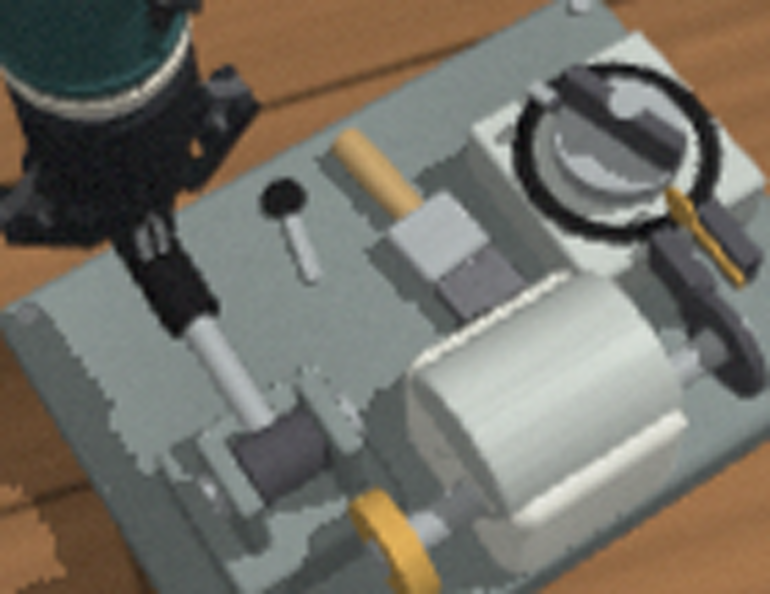

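The crop shows the fingertips on the grip at about (155,245), the lever shaft from (200,322) to (258,412), and the collar pointer still at the mark. I'll intersect the shaft's centre line with the lever's vertical plane.

```bash
cat > ang.py <<'E'
from h import *
c,p,RR=cam("scene");y=.233;n=np.array([-np.sin(y),np.cos(y),0]);ax=np.array([-np.cos(y),-np.sin(y)])
pv=np.array([686,-112.5])
def pl(u,v):
    r=RR@np.array([(u-c["cx"])/c["fx"],(v-c["cy"])/c["fy"],1]);t=((np.r_[pv,0]-p)@n)/(r@n);w=p+t*r
    return np.array([(w[:2]-pv)@ax,w[2]])
f=lambda x,y:(245+(x-2)/4.5,185+(y-1.5)/4)
g=lambda x,y:(250+(x-2.2)/5.5,190+(y-2.2)/5.4)
for nm,A,B in(("rest",f(190,258),f(232,330)),("rest grip",f(125,150),f(185,245)),("now",g(200,322),g(258,412)),("now grip",g(178,290),g(202,322))):
    a,b=pl(*A),pl(*B);print(nm,a.round(1),b.round(1),"slope",np.arctan2(a[1]-b[1],a[0]-b[0]).round(3),"from pivot",np.arctan2(a[1]-135,a[0]).round(3))
# shaft top heights from depth: compare rest and now
a=np.load("scene0.npz")["d"];b,d=capture("scene")
for nm,q in(("rest",a),("now",d)):
    P=pts("scene",q).reshape(-1,3);r=(P[:,:2]-pv)@ax;s=(P-np.r_[pv,0])@n
    k=(r>35)&(r<70)&(abs(s)<6)&(P[:,2]>120)&(P[:,2]<200);z=P[k,2];A=np.polyfit(r[k],z,1);print(nm,k.sum(),A,np.polyval(A,55),np.arctan(A[0]))
E
python3 ang.py
```

```text
rest [ 57.3 180.3] [ 17.3 146.4] slope 0.704 from pivot 0.669
rest grip [119.  223.8] [ 60.2 194.2] slope 0.467 from pivot 0.641
now [ 63.4 167.8] [ 13.3 163.7] slope 0.082 from pivot 0.478
now grip [ 83.7 165.7] [ 60.7 173. ] slope -0.309 from pivot 0.352
rest 87 [  0.65437896 134.66081936] 170.65166190517442 0.5794474154341469
now 66 [1.16453222e-01 1.40533083e+02] 146.93800975004888 0.11593104287190836
```

Depth puts the slope at about 0.07–0.1 rad above level, and 7.5 N agrees. I'll go 9 mm lower.

play_rows(targets="0 0 0.003 0 1;0 0 0.006 0 1;0 0 0.009 0 1;0 0 0.012 0 1;0 0 0.012 0 1")

```text
t: 14.7
eef_pos: [572.5, -139.3, 138.6]
eef_rot: [0.0, 0.993, 0.115, -0.001]
wrist_force: [-4.4, -1.4, 8.6]
grip_width: -0.1
grip_force: 4.1
```

play_rows(targets="0 0 0 0 1;0 0 0 0 1;0 0 0 0 1;0 0 0 0 1;0 0 0 0 1")

```text
t: 15.2
eef_pos: [572.6, -139.3, 138.9]
eef_rot: [0.0, 0.993, 0.115, -0.001]
wrist_force: [-3.9, -1.7, 8.7]
grip_width: -0.4
grip_force: 4.1
```

```bash
python3 ang.py | tail -2
python3 - <<'E'
from h import *
y=.233;pv=np.array([686,-112.5]);ax=np.array([-np.cos(y),-np.sin(y)]);n=np.array([-np.sin(y),np.cos(y)])
f=[]
for i in range(4):
    b,d=capture("scene");P=pts("scene",d).reshape(-1,3);g=b.reshape(-1,3).max(1)
    r=(P[:,:2]-pv)@ax;s=(P[:,:2]-pv)@n
    k=(r>76)&(r<98)&(abs(s)<13)&(P[:,2]>110)&(P[:,2]<175)&(g<60)
    f.append(get_obs()["wrist_force"][2]); 
    k2=(r>40)&(r<68)&(abs(s)<5)&(P[:,2]>120)&(P[:,2]<175)
    print(k.sum(),np.percentile(P[k,2],[50,80,95]).round(1),np.median(r[k]).round(), k2.sum(),np.percentile(P[k2,2],[50,80]).round(1),np.median(r[k2]).round())
print(f)
E
```

```text
rest 87 [  0.65437896 134.66081936] 170.65166190517442 0.5794474154341469
now 65 [1.42946353e-02 1.41918100e+02] 142.70430490183136 0.014293661762368712
79 [148.9 151.  151.9] 87.0 45 [143.3 144.6] 52.0
80 [148.9 150.7 152. ] 87.0 44 [143.1 144.8] 54.0
79 [148.8 151.  152.3] 86.0 40 [142.9 144.2] 55.0
76 [148.6 150.5 152. ] 87.0 44 [143.2 144.4] 54.0
[np.float64(8.591435064886316), np.float64(7.438233427162338), np.float64(7.838435248278581), np.float64(8.746701108217765)]
```

The shaft top is now at 142.7 mm, where level would give about 143. The push is about 8 N and the arm is still, so I'm handing in.

```bash
python3 -c "
from cell import *
print(close_job())"
```

```text
the job is handed in; nothing more can be done
None
```

I turned the collar to the locked mark and handed the job in with the closed fingers still holding the feed lever level, pressing with about 8 N; by my camera measurements both are well within tolerance, but no verdict came back.

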